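# Cycle a limit switch's roller lever, then snap its cover on and hold it down

## Task

The roller-lever limit switch on the bench plate has been overhauled and still stands open: first swing its spring-return lever round to the stop and let it spring back, to see that the plunger inside moves freely. Then pick up the cover that fits it (the longer of the two), set it on the switch and press it down until both ends snap in, and keep pressing so that the springy seal stays squeezed and the cover lies flat on the rim; finish like that, with the hand still pressing the cover down. Leave everything else on the bench where it lies.

Things in the scene. Friction and masses are not known exactly. Their poses are not given: they have to be found in the camera images.
- switch: Grey cast limit switch lying on its back, open mouth up, fixed to the bench by a 92 x 190 x 8 mm steel plate. Origin on the bench under the mouth's centre; z up; y along the switch from the mouth to the lever head; x across. Body 64 (x) x 118 (y) mm, walls 6 mm, rim 52 mm above the bench, cavity 52 x 106 mm and 38 mm deep. The lever head starts just beyond the +y end and is 77 mm high.
- mouth (a point): Centre of the mouth in the plane of the metal rim, 52 mm above the bench; axes as the switch's. The fully pressed cover has its origin here. Inside, a sprung steel snap bar stands out 5.5 mm at each end of the cavity (y = +-53 mm), 11 mm below the rim.
- lever (a joint): Angle of the roller lever, rad: 0 at rest, where the arm points along the switch's +y; grows as it swings clockwise seen from above, towards the switch's +x; hard stop at 0.80. A spring returns it to 0; at the roller it takes about 1.3 N to start it and 4.4 N to hold it at the stop.
- lever_hinge (a point): Point on the lever's vertical axis, 84 mm from the mouth's centre along the switch's +y, 67 mm above the bench. The steel hub round it is 24 mm across.
- roller (a point): Centre of the black roller on the lever's free end, 92 mm from the lever's axis, 79 mm above the bench. It stands upright, 25 mm across, from 72 to 86 mm above the bench; the steel arm under it is 13 mm wide, 64 to 71 mm above the bench; below is free space down to the bench.
- cover: The switch's grey cover, 64 (x) x 118 (y) mm, lying dome up on its two end tongues. Origin at the centre of the flange's underside, 24 mm above the bench as it lies; z up, y along its length; the same either way round. Flange 5 mm thick; below it side ribs (3 mm clear of the cavity a side, tapered feet) reach 21 mm down and the end tongues 24 mm. About 85 g.
- cover_end_a (a point): Point on the flange's underside 52 mm from the cover's origin, to its +y end. Under each end a tongue carries a rounded bead (its outermost point 50 mm from the origin) which snaps past the bar in the switch. The beads meet the bars with the origin 15 mm above the rim plane; pushing past them takes about 7 to 13 N in all.
- cover_end_b (a point): The same point at the -y end. Past the bars (origin some 9 mm above the rim plane) the force suddenly drops and the cover is drawn down to 3 mm above the rim, where it would stay if let go; squeezing the seal until the flange lies flat on the rim takes 9 N more.
- cover_grip (a point): Centre of the dome's flat top, 27 mm above the cover's origin. The dome is solid, 36 mm wide (x) and 88 mm long (y), standing 22 mm above the flange's top: take the cover across the 36 mm.
- seal (a joint): How far the black sponge seal round the rim is squeezed, m: 0 free (it stands 5 mm proud of the rim), about 0.002 under a cover that is clipped on but not pressed, 0.005 when the cover is pressed flat on the rim.
- short_cover: A cover of the same pattern for a smaller switch, 64 mm wide but only 78 mm long; it does not fit this switch and stays where it lies. Origin and axes as for the cover. Behind the covers stands a parts cabinet 0.27 m high, its nearest corner at x = 0.53, y = -0.25, its front running back and to the left at 45 degrees, a low drawer open: keep arm and hand clear of it.
- bolt_a: steel bolt with a nut, 68 mm long, lying; a bystander.
- bolt_b: steel bolt, 64 mm long, lying; a bystander.
- coupler_a: steel air-hose coupler, 60 mm long, lying; a bystander.
- abrasive_block: abrasive block, 50 x 90 x 34 mm; a bystander.
- bearing_b: ball bearing, 42 mm across, 12 mm high, lying flat; a bystander.

How it is judged:
By the outcome, as a careful person would: the job done as asked, in the order asked, and still so for the second after the job is handed in, while the arm keeps its last pose, push and grip.
It also fails if it takes over 69 s, if anything falls off the work surface, if the arm or the gripper's body presses on something with over 40 N, if the wrist force passes 120 N, or if a joint passes its speed limit or range.

## Robot

A 6-joint arm with a two-finger parallel gripper is mounted at the origin on the work surface; the furniture and walls round the work are solid. World frame = base frame: x ahead of the robot, y to its left, z up, the work surface at z = 0. Lengths are in m, angles in rad, forces in N, time in s.
With the tool pointing down it reaches from about 0.4 to 0.825 m from the base axis. Payload 7 kg.
Tool frame: the origin (TCP) lies at the centre of the arm's flange, where the gripper is bolted on; the fingertips stand 178 mm ahead of it and the grasp point (between the pads) lies 159 mm ahead of it; z points along the fingers, y is the direction in which the jaws open and shut (so a half turn about z gives the same grasp; the last joint's range is limited). The gripper opens to 88 mm and grips with 3 to 60 N. Pads are 19 mm wide; open, the fingers measure 130 mm over their backs; the gripper's body (78 mm by 193 mm) begins 47 mm behind the grasp point.
Start: joints at [-0.827, 0.359, 0.012, 0, -1.224, -0.288], TCP at [0.297, -0.606, 0.405] pointing down, gripper open.
Joint ranges: [-3.07, 3.07], [-1.43, 2.12], [-1.02, 1.25], [-3.03, 1.67], [-3.05, -0], [-3.03, 3.03]. Speed limits (rad/s): [2.39, 2.39, 3.01, 3.14, 3.14, 3.14].

## Interface

Orientations are given as [roll, pitch, yaw] about the fixed x, y, z axes, in that order (R = Rz(yaw) Ry(pitch) Rx(roll)).
In Python, from station import * gives the robot as it stands.
- The arm moves only by the tool send_rows, never from a script. Its argument "motion" is a list of rows, each an object with "offset": the shift along the tool's x, y, z in cm, a list of three; "turn": the turn about the tool's z in degrees. In form: [{"offset": [x, y, z], "turn": turn}, ...]. A call has 1 to 8 rows; each row is the pose to reach, as a shift and turn from the pose commanded when the call began, along the tool's axes at that moment; what a row does not reach only later rows make up. A row lasts 1/10 s, in which the tool goes at most 50 mm and 8.59 degrees, less where a joint would pass 70% of its speed; a pose out of reach is approached as far as the arm can. A call with a gripper value outside its range is refused whole. "hand" is the opening, from -1 (shut) to 1 (fully open), set as the call begins (left out, the last holds). The fingers move at their own pace and stop on an object; "squeeze" is the grip in N (left out, the last holds). Time passes only in rows, so rows that repeat a pose let the fingers close. It gives the time, the measured TCP pose, the force and the opening at its end, in the units of the state.
- get_state(): the state, without advancing time (a new reading comes with each control period).
- grab_frame(name): name is "scene" or "top" or "wrist"; returns a dict with "frame" (420x560x3 uint8, blue, green, red), "range_z" (420x560 float32, m along the optical axis (not along the pixel's ray), 0 where there is no reading), "vertical_fov" (degrees; the focal length in pixels is half the picture's height over the tangent of half this angle, whatever the lens; pixels are square), "cx", "cy" (the principal point, pixels), "k1" (the pictures are not rectified: a ray, as slopes to the right and down, at radius r is drawn at 1 + k1 r^2 times it, then the intrinsics apply), "cam_to_world" (4x4, takes a point from camera to world coordinates). Camera axes: x right, y up, looking along -z (the intrinsics and any distortion apply to the point x, -y, -z); pixel columns grow to the right and rows downward; lengths in m; the calibration is good to about 2 mm. A picture is of the moment at which its call begins.
- job_done(): hands the job in, once; it reports no verdict.
The state is a dict: "t": time; "q": joint angles; "qd": joint speeds; "joint_efforts": joint torques, N m; "eef_pos": TCP position; "ee_rot": TCP orientation; "force": force on the tool from outside, world axes, zero at the start; "moment": the same for the moment, N m; "width": finger opening in m.
Only numpy, scipy, OpenCV 4.12 (cv2) and the standard library are available. Lean on these libraries where they do the work, as an engineer would, in place of code of your own. Each camera call takes 0.05 s, during which the arm holds its last target. There are 200 camera calls.

## Working session

There is one attempt and no reset: what is moved stays moved. The work goes in short steps, Python scripts to look and compute and a tool call to move; the robot and the scene stay as the last step left them, time stands still between calls to the robot, and variables do not carry over. Pictures are saved under pics/ and viewed, about 8 in all and at most 12, crops included, and the job is handed in when it is done.

Besides the shell and the picture viewer there is one more tool, called after "Call:" as name([rows], argument=value, ...), one row to a line, values as JSON. send_rows: Moves the arm, as the interface text tells. Its arguments: {"type":"object","properties":{"motion":{"type":"array"},"hand":{"type":"number"},"squeeze":{"type":"number"}},"required":["motion"]}

```bash
mkdir -p pics; cat > h.py <<'E'
from station import *
import numpy as np, cv2, pickle
def snap(n,tag):
    d=grab_frame(n); pickle.dump(d,open(f'pics/{tag}.pkl','wb')); cv2.imwrite(f'pics/{tag}.png',d['frame']); return d
def cloud(d):
    h,w=d['range_z'].shape; f=h/2/np.tan(np.radians(d['vertical_fov'])/2)
    v,u=np.mgrid[:h,:w]; a=(u-d['cx'])/f; b=(v-d['cy'])/f
    rd=np.hypot(a,b); r=rd.copy()
    for _ in range(20): r=rd/(1+d['k1']*r*r)
    s=np.where(rd>0,r/np.maximum(rd,1e-9),1); a=a*s;b=b*s; z=d['range_z']
    p=np.stack([a*z,-b*z,-z,np.ones_like(z)],-1)@np.array(d['cam_to_world']).T
    p=p[...,:3]; p[z<=0]=np.nan; return p
E
python3 - <<'E'
from h import *
a=snap('top','top0'); b=snap('scene','sc0')
cv2.imwrite('pics/both.png',cv2.resize(np.vstack([a['frame']]),(784,588)))
print(get_state())
for d in(a,b): print(d['vertical_fov'],d['cx'],d['cy'],d['k1'],np.round(d['cam_to_world'],3).tolist())
E
```

```text
{'t': 0.1, 'q': array([-8.26924297e-01,  3.59369763e-01,  1.11802687e-02, -2.84241692e-04,
       -1.22410018e+00, -2.88124576e-01]), 'qd': array([ 0.00050939, -0.00254099,  0.00153959,  0.00095299,  0.00026554,
       -0.00144965]), 'joint_efforts': array([-1.94712506e-03, -5.84162593e+01,  2.93751472e+01,  7.01549113e+00,
        1.01362600e-02, -6.80524795e-05]), 'eef_pos': array([ 0.29703856, -0.60596281,  0.40379827]), 'ee_rot': array([ 3.14008493e+00, -1.68175157e-04, -2.68594186e+00]), 'force': array([ 0.04504931, -1.40293227,  0.06300318]), 'moment': array([-0.01674022,  0.03095362,  0.01656034]), 'width': 0.0877093632491117}
44.03637094911633 280.0779600306549 220.56390687025694 -0.056756725637503495 [[-0.013, 0.996, -0.089, 0.325], [-1.0, -0.015, -0.018, -0.073], [-0.019, 0.089, 0.996, 1.682], [0.0, 0.0, 0.0, 1.0]]
54.54139684656197 277.9180068702129 212.50281474425253 -0.07351641253367083 [[-0.741, 0.465, -0.484, -0.097], [-0.671, -0.525, 0.523, 0.553], [-0.01, 0.713, 0.702, 0.88], [0.0, 0.0, 0.0, 1.0]]
```

View pics/both.png

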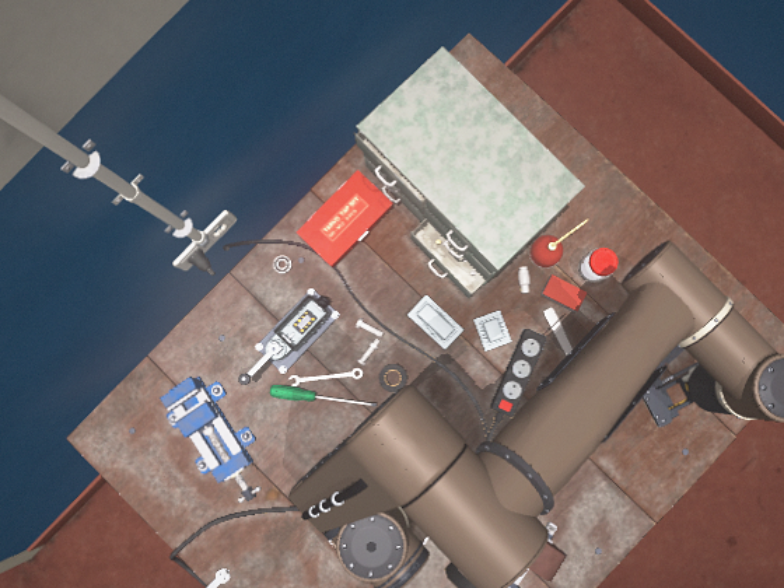

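View pics/sc0.png

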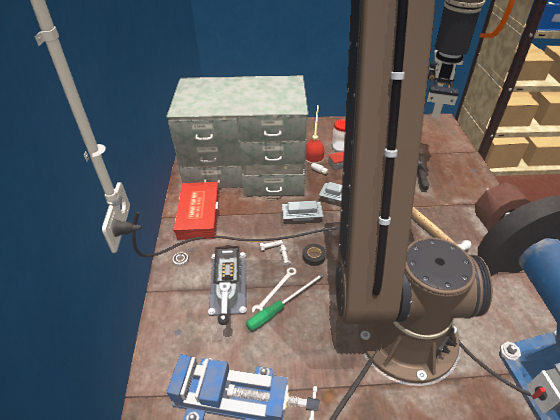

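Top view (784-wide): the switch is at (302,322) with its roller at (245,379), the long cover at (435,320), the short cover at (491,330) and the cabinet behind them. Next I'll fit poses from the depth data.

```bash
python3 - <<'E'
from h import *
d=pickle.load(open('pics/top0.pkl','rb')); p=cloud(d); np.save('pics/p.npy',p)
c=d['frame'][195:285,165:375]; cv2.imwrite('pics/crop.png',cv2.resize(c,None,fx=3.8,fy=3.8,interpolation=cv2.INTER_CUBIC))
def fit(n,u0,u1,v0,v1,z0,z1):
    q=p[v0:v1,u0:u1].reshape(-1,3); q=q[(q[:,2]>z0)&(q[:,2]<z1)]
    r=cv2.minAreaRect((q[:,:2]*1000).astype(np.float32)); print(n,len(q),np.round(r[0],1),np.round(r[1],1),round(r[2],1),'med z',np.median(q[:,2]).round(4), q[:,:2].mean(0).round(4))
fit('coverflange',285,335,205,252,.015,.08)
fit('coverdome',285,335,205,252,.042,.08)
fit('short',335,370,215,255,.015,.08)
fit('swplate',165,245,200,280,.004,.012)
fit('body',165,245,200,280,.04,.062)
fit('head/lever',165,245,200,280,.0625,.1)
fit('roller',165,187,258,282,.06,.1)
for (u,v) in [(175,271),(311,229),(150,230),(350,235),(216,230)]: print(u,v,p[v,u].round(4))
E
```

```text
coverflange 764 [ 447.3 -150.7] [135.1 142.5] 5.2 med z 0.0348 [ 0.4435 -0.1433]
coverdome 324 [ 471.  -169.4] [ 89.3 115.3] 44.0 med z 0.0505 [ 0.4445 -0.1437]
short 491 [ 407.2 -281.5] [112.9  73.1] 20.5 med z 0.0323 [ 0.4185 -0.272 ]
swplate 1131 [418.7 204. ] [260.9 257.5] 89.4 med z 0.0066 [0.412 0.191]
body 416 [434.9 169.5] [ 66.5 184.8] 46.6 med z 0.0527 [0.4284 0.1754]
head/lever 218 [394.9 212.9] [ 58.1 232.3] 44.5 med z 0.0734 [0.3565 0.2477]
roller 108 [331.3 269.4] [23.9 62.8] 37.7 med z 0.0772 [0.3294 0.2735]
175 271 [0.3172 0.2812 0.0852]
311 229 [ 0.4438 -0.1414  0.044 ]
150 230 [0.4513 0.3828 0.0014]
350 235 [ 0.4226 -0.2633  0.0499]
216 230 [0.4462 0.1618 0.0287]
```

View pics/crop.png

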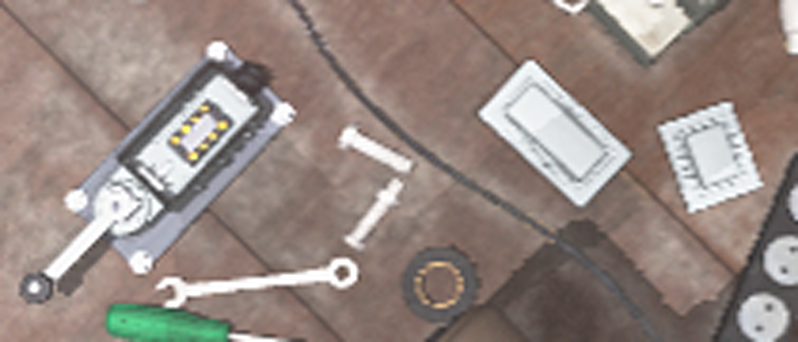

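The crop shows the hinge at (116,205), the roller at (36,287), the mouth centre near (195,135), and the cover corners at (532,60), (478,112), (582,207) and (632,155). Next come rough poses, the drawer extent and the first move.

```bash
cat >> h.py <<'E'
def px2w(d,u,v,z):
    "pixel -> world point on plane of height z"
    h=d['frame'].shape[0]; f=h/2/np.tan(np.radians(d['vertical_fov'])/2)
    K=np.array([[f,0,d['cx']],[0,f,d['cy']],[0,0,1.]])
    a,b=cv2.undistortPoints(np.array([[[u,v]]],float),K,np.array([d['k1'],0,0,0.]),None,None,None,(3,100,1e-12))[0,0] if False else und(K,d['k1'],u,v)
    M=np.array(d['cam_to_world']); r=M[:3,:3]@[a,-b,-1]; o=M[:3,3]; return o+r*(z-o[2])/r[2]
def und(K,k1,u,v):
    a,b=(u-K[0,2])/K[0,0],(v-K[1,2])/K[1,1]; R=r=np.hypot(a,b)
    for _ in range(30): r=R/(1+k1*r*r)
    return (a*r/R,b*r/R) if R>0 else (a,b)
def to(x,y,z,yaw,s=None):
    "offset (cm, tool axes) and turn (deg) from present pose, for TCP target; yaw deg"
    from scipy.spatial.transform import Rotation as Ro
    s=s or get_state(); R=Ro.from_euler('xyz',s['ee_rot']).as_matrix(); y0=np.degrees(s['ee_rot'][2])
    o=R.T@(np.array([x,y,z])-s['eef_pos'])*100; print('off',o.round(2),'turn',round(-((yaw-y0+180)%360-180),2))
E
python3 - <<'E'
from h import *
d=pickle.load(open('pics/top0.pkl','rb')); p=np.load('pics/p.npy')
f=lambda x,y,z:px2w(d,165+x/3.8,195+y/3.8,z)[:2].round(4)
H=f(116,205,.072);Rl=f(36,287,.086);print('hinge',H,'roller',Rl,'dir',np.degrees(np.arctan2(*(Rl-H)[::-1])),np.linalg.norm(Rl-H))
for c in [(532,60),(478,112),(582,207),(632,155)]: print('cov',f(*c,.029))
q=p[160:215,285:345].reshape(-1,3); m=(q[:,2]>.03)&(q[:,0]-q[:,1]<.775)&(q[:,0]-q[:,1]>.62)
print('drawer',m.sum(),(q[m,0]-q[m,1]).min(),q[m,2].max(),np.percentile(q[m],[5,95],axis=0).round(3))
to(.38,-.25,.48,-145);to(.44,-.14,.42,-135)
E
```

```text
hinge [0.3848 0.2199] roller [0.3187 0.2826] dir 136.51211506616897 0.09110707985661708
cov [ 0.5035 -0.1239]
cov [ 0.4603 -0.0778]
cov [ 0.3793 -0.1635]
cov [ 0.4222 -0.2062]
drawer 321 0.6233628873756668 0.2250475206802689 [[ 0.509 -0.212  0.034]
 [ 0.646 -0.097  0.217]]
off [-23.11  28.33  -7.58] turn -8.89
off [-33.34  35.55  -1.57] turn -18.89
```

Call:
send_rows([
  {"offset": [-3, 3.5, -3], "turn": -2},
  {"offset": [-6, 7, -5], "turn": -4},
  {"offset": [-9.5, 11.5, -6.5], "turn": -6},
  {"offset": [-13, 15.5, -7.5], "turn": -8},
  {"offset": [-16.5, 20, -7.5], "turn": -10},
  {"offset": [-20, 24.5, -7.5], "turn": -12},
  {"offset": [-23, 28.3, -7.5], "turn": -15},
  {"offset": [-26.5, 30, -6], "turn": -18},
], hand=1)

```text
t: 0.9
eef_pos: [0.3939, -0.2348, 0.4702]
ee_rot: [-3.139, 0.002, -2.37]
force: [1.5, -0.3, -0.5]
width: 0.0871
```

```bash
python3 - <<'E'
from h import *
s=get_state();print(s['t'],s['eef_pos'],s['ee_rot']);to(.43,-.14,.42,-134)
E
```

```text
0.9 [ 0.39386062 -0.23475887  0.47023151] [-3.13878176e+00  1.95091189e-03 -2.36967976e+00]
off [-9.19  4.28  5.03] turn -1.77
```

Call:
send_rows([
  {"offset": [-4.5, 2.2, 2], "turn": -1},
  {"offset": [-8.5, 4, 4], "turn": -1.8},
  {"offset": [-8.5, 4, 4], "turn": -1.8},
  {"offset": [-8.5, 4, 4], "turn": -1.8},
])

```text
t: 1.3
eef_pos: [0.428, -0.1476, 0.4282]
ee_rot: [3.141, -0.001, -2.337]
force: [-1.2, -0.3, 0.5]
width: 0.0879
```

```bash
python3 - <<'E'
from h import *
d=snap('wrist','w1');s=get_state();print(s['t'],s['eef_pos'],s['ee_rot'],d['vertical_fov'],d['cx'],d['cy'],d['k1'],np.round(d['cam_to_world'],3).tolist())
p=cloud(d);np.save('pics/pw1.npy',p)
E
```

```text
1.35 [ 0.42792192 -0.14848333  0.4287142 ] [ 3.14133463e+00 -5.70162310e-04 -2.33874266e+00] 69.8525396173728 279.10638967739754 212.2604565512164 -0.05024153025456414 [[-0.721, -0.671, -0.173, 0.38], [0.693, -0.698, -0.181, -0.195], [0.0, -0.25, 0.968, 0.408], [0.0, 0.0, 0.0, 1.0]]
```

View pics/w1.png

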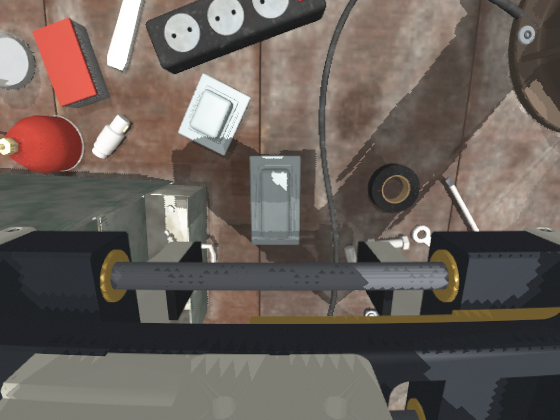

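The wrist view shows the long cover at pixels (250–301, 156–245), with the drawer edge and handle at u≈205–213 to its left. Fitting it now.

```bash
python3 - <<'E'
from h import *
p=np.load('pics/pw1.npy');d=pickle.load(open('pics/w1.pkl','rb'))
q=p[150:250,243:308].reshape(-1,3)
for lo,hi in((.02,.035),(.044,.06)):
    m=(q[:,2]>lo)&(q[:,2]<hi); r=cv2.minAreaRect((q[m,:2]*1000).astype(np.float32)); print(m.sum(),r,np.median(q[m,2]))
for c in [(250,156),(301,156),(300,245),(251,245)]: print(px2w(d,*c,.029)[:2].round(4))
P=p[180:228,120:245].reshape(-1,3)
n=(P[:,0]-P[:,1])/2**.5-(.4413+.1429)/2**.5
for a in np.arange(.03,.14,.01):
    m=(n>a)&(n<a+.01); print(round(a,2),m.sum(),np.nanmax(P[m,2]).round(3) if m.any() else None)
E
```

```text
2369 ((442.21368408203125, -137.72219848632812), (117.18115234375, 64.0705337524414), 46.16389846801758) 0.029263879193447084
1988 ((441.6596984863281, -138.43592834472656), (86.38589477539062, 35.500823974609375), 45.9244499206543) 0.05087481804155422
[ 0.4242 -0.2016]
[ 0.3784 -0.1575]
[ 0.4595 -0.0722]
[ 0.5069 -0.1177]
0.03 0 None
0.04 336 0.003
0.05 350 0.002
0.06 341 0.003
0.07 337 0.002
0.08 344 0.003
0.09 922 0.09
0.1 131 0.072
0.11 133 0.071
0.12 343 0.072
0.13 1113 0.15
0.14 522 0.138
```

```bash
python3 - <<'E'
from h import *
to(.45,.05,.42,-90);to(.43,.16,.41,-60);to(.345,.265,.40,-45)
E
```

```text
off [-15.81  12.2    0.87] turn -44.0
off [-22.34  21.28   1.86] turn -74.0
off [-23.98  34.69   2.87] turn -89.0
```

Call:
send_rows([
  {"offset": [-3.5, 3, 0], "turn": -8},
  {"offset": [-7, 5.5, 0], "turn": -16},
  {"offset": [-10.5, 8, 0.5], "turn": -24},
  {"offset": [-14, 10.5, 0.8], "turn": -32},
  {"offset": [-17, 13.5, 0.8], "turn": -40},
  {"offset": [-19, 16.5, 0.8], "turn": -48},
  {"offset": [-21, 19.5, 1], "turn": -56},
  {"offset": [-22.3, 22, 1.5], "turn": -64},
])

```text
t: 2.15
eef_pos: [0.4254, 0.1651, 0.4146]
ee_rot: [-3.14, 0.0, -1.219]
force: [1.3, -0.3, -0.4]
width: 0.0876
```

```bash
python3 - <<'E'
from h import *
s=get_state();print(s['t'],s['eef_pos'],s['ee_rot']);to(.345,.265,.40,-45)
E
```

```text
2.15 [0.4253538  0.16510175 0.4146319 ] [-3.13972647e+00  4.77174525e-04 -1.21917585e+00]
off [-12.15   4.11   1.46] turn -24.85
```

Call:
send_rows([
  {"offset": [-4, 1.3, 0.5], "turn": -8},
  {"offset": [-8, 2.7, 1], "turn": -16},
  {"offset": [-12, 4, 1.5], "turn": -24},
  {"offset": [-12, 4, 1.5], "turn": -25},
  {"offset": [-12, 4, 1.5], "turn": -25},
])

```text
t: 2.65
eef_pos: [0.3467, 0.2636, 0.3992]
ee_rot: [-3.141, -0.0, -0.787]
force: [0.8, -0.6, 0.4]
width: 0.0875
```

```bash
python3 - <<'E'
from h import *
d=snap('wrist','w2');s=get_state();print(s['t'],s['eef_pos'],s['ee_rot'])
p=cloud(d);np.save('pics/pw2.npy',p)
E
```

```text
2.7 [0.34706384 0.26306385 0.39919398] [-3.14107309e+00 -4.81971930e-05 -7.88913162e-01]
```

View pics/w2.png

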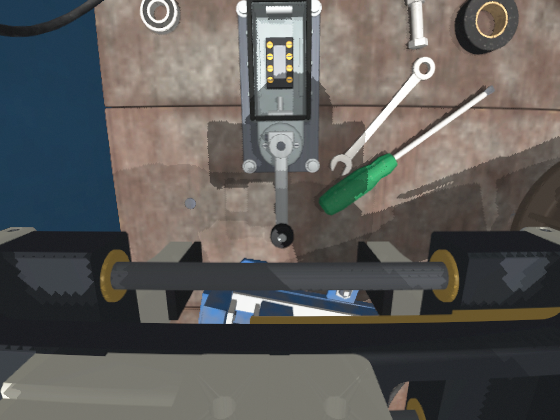

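The hinge is at (281,147), the roller at (282,235) and the open mouth at about (250–312, 0–120). Fitting the axis.

```bash
python3 - <<'E'
from h import *
d=pickle.load(open('pics/w2.pkl','rb'));p=np.load('pics/pw2.npy')
def sel(u0,u1,v0,v1,z0,z1):
    q=p[v0:v1,u0:u1].reshape(-1,3); return q[(q[:,2]>z0)&(q[:,2]<z1)]
q=sel(265,300,218,250,.08,.09);print('roller depth',len(q),cv2.minEnclosingCircle((q[:,:2]*1e3).astype(np.float32)))
print('roller px',px2w(d,282,235,.086), 'hinge depth',p[147,281],p[140:150,270:292,2].max(), 'hinge px',px2w(d,281,147,.077))
q=sel(235,325,0,130,.045,.062);r=cv2.minAreaRect((q[:,:2]*1e3).astype(np.float32));print('body',len(q),r,np.percentile(q[:,2],[10,50,90]))
# mouth axes: along-direction and edges
t=np.radians(135); y=np.array([np.cos(t),np.sin(t)]); 
for th in(134,135,136,137):
    t=np.radians(th); y=np.array([np.cos(t),np.sin(t)]); x=np.array([np.sin(t),-np.cos(t)])
    print(th,np.percentile(q[:,:2]@x,[.5,1,99,99.5]).round(4),np.percentile(q[:,:2]@y,[.5,99.5]).round(4), )
pl=sel(225,335,5,170,.003,.013); print('plate',cv2.minAreaRect((pl[:,:2]*1e3).astype(np.float32)))
E
```

```text
roller depth 438 ((319.00311279296875, 287.4104309082031), 12.37969970703125)
roller px [0.32067651 0.28580354 0.086     ] hinge depth [0.38377602 0.2241739  0.07677228] nan hinge px [0.38378303 0.22416847 0.077     ]
body 2615 ((440.8394775390625, 169.95077514648438), (63.94315719604492, 122.5613784790039), 45.8143310546875) [0.04764872 0.05590624 0.05761454]
134 [0.4029 0.4033 0.4669 0.4677] [-0.2449 -0.1228]
135 [0.4002 0.4004 0.4631 0.4635] [-0.2523 -0.1305]
136 [0.3965 0.3966 0.4593 0.4595] [-0.2598 -0.1378]
137 [0.3922 0.3924 0.4559 0.4563] [-0.2674 -0.1451]
plate ((424.5636901855469, 178.3961181640625), (112.3759765625, 189.51812744140625), 49.17417907714844)
```

```bash
python3 - <<'E'
from h import *
for n in('top0','sc0'):
    p=cloud(pickle.load(open(f'pics/{n}.pkl','rb'))).reshape(-1,3)
    m=(p[:,0]>.2)&(p[:,0]<.65)&(p[:,1]>.1)&(p[:,1]<.7)&(p[:,2]>.1)&(p[:,2]<.6)
    q=p[m]; s=q[:,0]+q[:,1]; print(n,m.sum(),np.percentile(s,[0,1,5,50]).round(3)); print(q[np.argsort(s)[:60:6]].round(3))
v=p[(p[:,0]>.1)&(p[:,0]<.4)&(p[:,1]>.3)&(p[:,1]<.45)&(p[:,2]>.03)];print('vise max x',v[:,0].max(),v[:,2].max())
to(.319,.2874,.30,-44.2);to(.319,.2874,.244,-44.2)
E
```

```text
top0 13919 [0.84  0.894 0.917 0.93 ]
[[0.528 0.311 0.248]
 [0.534 0.31  0.25 ]
 [0.534 0.316 0.251]
 [0.536 0.321 0.255]
 [0.536 0.326 0.254]
 [0.547 0.318 0.256]
 [0.545 0.321 0.253]
 [0.55  0.32  0.259]
 [0.547 0.323 0.256]
 [0.553 0.319 0.252]]
sc0 37512 [0.839 0.903 0.919 0.932]
[[0.53  0.31  0.251]
 [0.533 0.31  0.252]
 [0.532 0.315 0.253]
 [0.532 0.319 0.25 ]
 [0.537 0.317 0.255]
 [0.535 0.322 0.25 ]
 [0.539 0.322 0.257]
 [0.537 0.327 0.254]
 [0.541 0.324 0.254]
 [0.541 0.325 0.251]]
vise max x 0.32352081295517077 0.08777843915218986
off [-3.7   0.28  9.92] turn -1.0
off [-3.71  0.28 15.52] turn -1.0
```

```bash
python3 - <<'E'
from h import *
p=np.vstack([cloud(pickle.load(open(f'pics/{n}.pkl','rb'))).reshape(-1,3) for n in('top0','sc0','w2')])
t=np.radians(135.8); y=np.array([np.cos(t),np.sin(t)]); x=np.array([np.sin(t),-np.cos(t)])
a=(p[:,:2]-[.319,.2874])@y; b=(p[:,:2]-[.319,.2874])@x
for lo in np.arange(-.03,.09,.01):
    for b0,b1 in((-.07,-.02),(.02,.11)):
        m=(a>lo)&(a<lo+.01)&(b>b0)&(b<b1)&(p[:,2]<.18); print(round(lo,2),(b0,b1),m.sum(),p[m,2].max().round(3) if m.any() else '',end=' | ')
    print()
E
```

```text
-0.03 (-0.07, -0.02) 483 0.037 | -0.03 (0.02, 0.11) 751 0.007 | 
-0.02 (-0.07, -0.02) 450 0.033 | -0.02 (0.02, 0.11) 750 0.007 | 
-0.01 (-0.07, -0.02) 377 0.026 | -0.01 (0.02, 0.11) 735 0.009 | 
0.0 (-0.07, -0.02) 408 0.007 | 0.0 (0.02, 0.11) 726 0.008 | 
0.01 (-0.07, -0.02) 401 0.009 | 0.01 (0.02, 0.11) 716 0.007 | 
0.02 (-0.07, -0.02) 410 0.01 | 0.02 (0.02, 0.11) 711 0.009 | 
0.03 (-0.07, -0.02) 394 0.006 | 0.03 (0.02, 0.11) 696 0.014 | 
0.04 (-0.07, -0.02) 402 0.009 | 0.04 (0.02, 0.11) 641 0.01 | 
0.05 (-0.07, -0.02) 391 0.009 | 0.05 (0.02, 0.11) 634 0.021 | 
0.06 (-0.07, -0.02) 314 0.007 | 0.06 (0.02, 0.11) 327 0.029 | 
0.07 (-0.07, -0.02) 150 0.011 | 0.07 (0.02, 0.11) 92 0.081 | 
0.08 (-0.07, -0.02) 119 0.013 | 0.08 (0.02, 0.11) 936 0.091 |
```

Call:
send_rows([
  {"offset": [-2, 0.2, 4], "turn": -1},
  {"offset": [-3.7, 0.3, 8], "turn": -1},
  {"offset": [-3.7, 0.3, 12], "turn": -1},
  {"offset": [-3.7, 0.3, 14.5], "turn": -1},
  {"offset": [-3.7, 0.3, 15.4], "turn": -1},
  {"offset": [-3.7, 0.3, 15.4], "turn": -1},
], hand=0.14, squeeze=30)

```text
t: 3.3
eef_pos: [0.3191, 0.2868, 0.2442]
ee_rot: [3.14, -0.001, -0.772]
force: [-0.4, -0.5, 0.3]
width: 0.0509
```

```bash
cat > swing.py <<'E'
from h import *
s=get_state(); P=s['eef_pos']; yaw=np.degrees(s['ee_rot'][2]); print(s['t'],P,yaw,s['force'],s['width'])
Hn=np.array([.3838,.2242])
# rows: rotate TCP about hinge by phi clockwise after leading by the gap (roller 12.5, pad = width/2)
gap=s['width']/2-.0125
R=lambda a:np.array([[np.cos(a),-np.sin(a)],[np.sin(a),np.cos(a)]])
xs=np.array([np.sin(np.radians(135.8)),-np.cos(np.radians(135.8))]); y0=np.radians(135.8)
roll=Hn+.092*np.array([np.cos(y0),np.sin(y0)])
T0=roll+xs*gap
T=lambda a:Hn+R(-a)@(T0-Hn)
tx=np.array([np.cos(np.radians(yaw)),np.sin(np.radians(yaw))]); ty=np.array([tx[1],-tx[0]])
for deg in (0,8,16,24,32,40,46,48):
    d=(T(np.radians(deg))-P[:2])*100; print(deg,[round(d@tx,2),round(d@ty,2)])
E
python3 swing.py
```

```text
3.3 [0.3191216  0.28684896 0.24420769] -44.259283790793816 [-0.37417731 -0.47443914  0.33603552] 0.05091308331756556
0 [np.float64(-0.2), np.float64(-1.31)]
8 [np.float64(0.07), np.float64(-2.58)]
16 [np.float64(0.51), np.float64(-3.8)]
24 [np.float64(1.12), np.float64(-4.94)]
32 [np.float64(1.88), np.float64(-5.99)]
40 [np.float64(2.78), np.float64(-6.93)]
46 [np.float64(3.54), np.float64(-7.54)]
48 [np.float64(3.8), np.float64(-7.73)]
```

Call:
send_rows([
  {"offset": [-0.2, -1.3, 0], "turn": 0},
  {"offset": [0.1, -2.6, 0], "turn": 8},
  {"offset": [0.5, -3.8, 0], "turn": 16},
  {"offset": [1.1, -4.9, 0], "turn": 24},
  {"offset": [1.9, -6.0, 0], "turn": 32},
  {"offset": [2.8, -6.9, 0], "turn": 40},
  {"offset": [3.4, -7.4, 0], "turn": 44},
  {"offset": [3.4, -7.4, 0], "turn": 44},
])

```text
t: 4.1
eef_pos: [0.3955, 0.3183, 0.2462]
ee_rot: [-3.14, 0.003, -1.54]
force: [-5.6, 2.8, 1.9]
width: 0.0498
```

```bash
python3 - <<'E'
from h import *
d=snap('wrist','w3');s=get_state();print(s['t'],s['eef_pos'],np.degrees(s['ee_rot']),s['force'],s['width'])
E
```

```text
4.15 [0.39510025 0.31826453 0.2462199 ] [-1.79917161e+02  1.78650358e-01 -8.80875248e+01] [-5.59381798  2.4479049   2.61653389] 0.050165545057916296
```

View pics/w3.png

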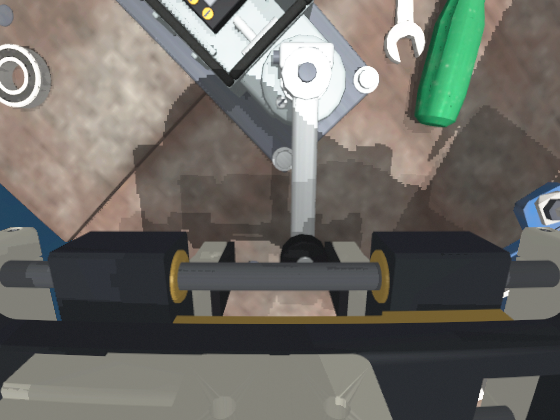

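The roller is against the right-hand finger, with the arm running from (307,70) to (303,250). Pushing on until the force shows the stop.

Call:
send_rows([
  {"offset": [0.1, -0.3, 0], "turn": 2},
  {"offset": [0.15, -0.5, 0], "turn": 3},
  {"offset": [0.15, -0.5, 0], "turn": 3},
])

```text
t: 4.45
eef_pos: [0.399, 0.3171, 0.2461]
ee_rot: [-3.142, 0.003, -1.589]
force: [-10.5, 5.7, 2.3]
width: 0.0502
```

Call:
send_rows([
  {"offset": [0, -0.2, 0], "turn": 0},
  {"offset": [0, -0.3, 0], "turn": 0},
  {"offset": [0, -0.3, 0], "turn": 0},
])

```text
t: 4.75
eef_pos: [0.4001, 0.317, 0.2458]
ee_rot: [3.138, 0.003, -1.589]
force: [-26.7, 8.8, 9.4]
width: 0.0501
```

```bash
python3 - <<'E'
from h import *
d=snap('wrist','w4');s=get_state();print(s['t'],s['eef_pos'],np.degrees(s['ee_rot']),s['force'],s['width'])
p=cloud(d);q=p[20:230,270:345].reshape(-1,3);q=q[(q[:,2]>.06)&(q[:,2]<.073)&(q[:,1]>.245)]
v=cv2.fitLine((q[:,:2]*1e3).astype(np.float32),cv2.DIST_HUBER,0,.01,.01).ravel();a=np.degrees(np.arctan2(v[1],v[0]))%180;print(len(q),v,'lever rad',np.radians(135.8-a))
E
```

```text
4.8 [0.40003356 0.31699432 0.24585663] [ 1.79814964e+02  1.71253320e-01 -9.10516835e+01] [-25.59117942   9.31616325   9.97176213] 0.05038037686356617
2647 [ 1.1235791e-02 -9.9993688e-01  3.8510748e+02  2.7204565e+02] lever rad 0.7881247
```

The jump to 27 N at 0.79 rad shows the stop is reached. Swinging back along the arc.

```bash
sed -e 's/for deg in.*/for deg in (40,32,24,16,8,0):/' -e '$ a d=(roll-xs*.002-P[:2])*100; print("centre",[round(d@tx,2),round(d@ty,2)])' swing.py > back.py; python3 back.py
```

```text
4.8 [0.40003356 0.31699432 0.24585663] -91.05168354529597 [-25.59117942   9.31616325   9.97176213] 0.05038037686356617
40 [np.float64(0.02), np.float64(1.29)]
32 [np.float64(0.09), np.float64(2.58)]
24 [np.float64(0.34), np.float64(3.86)]
16 [np.float64(0.76), np.float64(5.08)]
8 [np.float64(1.35), np.float64(6.24)]
0 [np.float64(2.09), np.float64(7.3)]
centre [np.float64(3.16), np.float64(8.3)]
```

Call:
send_rows([
  {"offset": [0, 1.5, 0], "turn": -7},
  {"offset": [0.1, 2.9, 0], "turn": -15},
  {"offset": [0.3, 4.2, 0], "turn": -23},
  {"offset": [0.8, 5.4, 0], "turn": -31},
  {"offset": [1.4, 6.6, 0], "turn": -39},
  {"offset": [2.1, 7.7, 0], "turn": -47},
  {"offset": [3.1, 8.6, 0], "turn": -47},
  {"offset": [3.1, 8.6, 0], "turn": -47},
])

```text
t: 5.6
eef_pos: [0.315, 0.2856, 0.2456]
ee_rot: [-3.14, 0.001, -0.772]
force: [-0.3, 1.0, 0.5]
width: 0.05
```

```bash
python3 back.py | sed -n '1p;$p'; python3 -c "
from h import *
to(.38,.22,.40,-44.2)"
```

```text
5.6 [0.3149913  0.28557483 0.24557352] -44.245490109068086 [-0.34943408  1.02269158  0.50955858] 0.05000387000961091
centre [np.float64(0.01), np.float64(-0.2)]
off [  9.22   0.14 -15.45] turn -0.05
```

Call:
send_rows([
  {"offset": [0, -0.2, -4], "turn": 0},
  {"offset": [0, -0.2, -8.5], "turn": 0},
  {"offset": [2, -0.1, -12.5], "turn": 0},
  {"offset": [5.5, 0, -15.5], "turn": 0},
  {"offset": [8.5, 0, -15.5], "turn": 0},
  {"offset": [8.5, 0, -15.5], "turn": 0},
  {"offset": [8.5, 0, -15.5], "turn": 0},
])

```text
t: 6.3
eef_pos: [0.3772, 0.2269, 0.4002]
ee_rot: [-3.141, 0.0, -0.774]
force: [-0.0, 0.6, -0.3]
width: 0.0498
```

```bash
python3 - <<'E'
from h import *
d=snap('wrist','w5');s=get_state();print(s['t'],s['eef_pos'],np.degrees(s['ee_rot']),s['force'])
p=cloud(d);np.save('pics/pw5.npy',p)
cv2.imwrite('pics/w5c.png',cv2.resize(d['frame'][:310,170:390],None,fx=1.9,fy=1.9,interpolation=cv2.INTER_CUBIC))
to(.442,-.138,.40,-134)
E
```

```text
6.35 [0.37685217 0.22726376 0.39989643] [-1.79982115e+02  2.21040981e-03 -4.42424468e+01] [0.38972521 0.1811132  0.66365151]
off [ 3.015e+01  2.162e+01 -2.000e-02] turn 89.76
```

View pics/w5c.png

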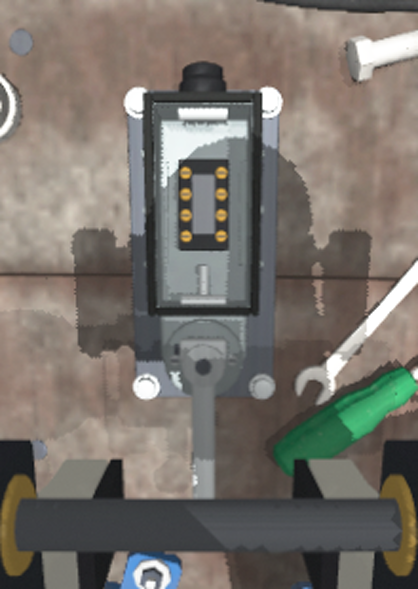

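The lever is back at rest. The mouth's rim outline in the crop runs from (143–263, 92) to (148–258, 315). Fitting the mouth.

```bash
python3 - <<'E'
from h import *
d=pickle.load(open('pics/w5.pkl','rb'));p=np.load('pics/pw5.npy')
q=p[35:175,235:315].reshape(-1,3); q=q[(q[:,2]>.046)&(q[:,2]<.062)]
t=np.radians(135.8); y=np.array([np.cos(t),np.sin(t)]); x=np.array([np.sin(t),-np.cos(t)])
m0=np.array([.444,.1656]); a=(q[:,:2]-m0)@y; b=(q[:,:2]-m0)@x
print(len(q),'b',np.percentile(b,[0,1,99,100]),'a',np.percentile(a,[0,1,99,100]),np.median(q[:,2]))
for s in(-1,1):
  m=(abs(a)<.045)&(s*b>0)&(q[:,2]>.052); A=np.round(a[m]/.005); e=[(k*.005,np.percentile(s*b[m][A==k],97)*s) for k in np.unique(A)]; print(s,np.polyfit(*np.array(e).T,1))
  m=(abs(b)<.02)&(s*a>0)&(q[:,2]>.052); print('end',s,np.percentile(a[m],[2,98]))
# pixels: seal outer and inner corners at z=.057
for c in [(145,93),(262,93),(258,314),(149,314)]: 
  w=px2w(d,170+c[0]/1.9,c[1]/1.9,.057)[:2]-m0; print(c,'b',(w@x).round(4),'a',(w@y).round(4))
h=p[int(368/1.9),170+int(203/1.9)];print('hub',h,'a',(h[:2]-m0)@y,(h[:2]-m0)@x)
E
```

```text
2506 b [-0.03208238 -0.03061573  0.03148969  0.03194427] a [-0.05945295 -0.05911866  0.06630682  0.06722336] 0.05618176158858362
-1 [-0.00389532 -0.03029869]
end -1 [-0.0592264  -0.05450108]
1 [-0.00636916  0.03129073]
end 1 [0.05237511 0.06632743]
(145, 93) b 0.0299 a -0.0582
(262, 93) b -0.0309 a -0.0581
(258, 314) b -0.0307 a 0.0566
(149, 314) b 0.0306 a 0.0565
hub [0.38540056 0.22393043 0.07782526] a 0.08267649975885565 0.0009642199898915113
```

Call:
send_rows([
  {"offset": [4, 0, 0], "turn": 8},
  {"offset": [7.5, 2, 0], "turn": 16},
  {"offset": [11, 4.5, 0], "turn": 24},
  {"offset": [14.5, 7, 0], "turn": 32},
  {"offset": [18, 9.5, 0], "turn": 40},
  {"offset": [21, 12, 0], "turn": 48},
  {"offset": [24, 15, 0], "turn": 56},
  {"offset": [26.5, 17.5, 0], "turn": 64},
], hand=1)

```text
t: 7.15
eef_pos: [0.4452, -0.0837, 0.3996]
ee_rot: [3.141, -0.0, -1.892]
force: [0.7, 0.7, -0.7]
width: 0.0877
```

```bash
python3 - <<'E'
from h import *
s=get_state();print(s['t'],s['eef_pos'],s['ee_rot']);to(.442,-.138,.40,-134);to(.442,-.138,.30,-134)
E
```

```text
7.15 [ 0.44518176 -0.08371846  0.39960459] [ 3.14135627e+00 -3.40134781e-04 -1.89221715e+00]
off [ 5.25 -1.41 -0.04] turn 25.58
off [ 5.25 -1.42  9.96] turn 25.58
```

Call:
send_rows([
  {"offset": [2, -0.5, 0], "turn": 8},
  {"offset": [4, -1, 2], "turn": 16},
  {"offset": [5.25, -1.4, 5], "turn": 24},
  {"offset": [5.25, -1.4, 8], "turn": 25.6},
  {"offset": [5.25, -1.4, 10], "turn": 25.6},
  {"offset": [5.25, -1.4, 10], "turn": 25.6},
  {"offset": [5.25, -1.4, 10], "turn": 25.6},
])

```text
t: 7.85
eef_pos: [0.4428, -0.1364, 0.3]
ee_rot: [3.141, -0.001, -2.332]
force: [0.6, -0.2, 1.6]
width: 0.0878
```

```bash
python3 - <<'E'
from h import *
d=snap('wrist','w6');s=get_state();print(s['t'],s['eef_pos'],np.degrees(s['ee_rot']),s['force'],s['width'])
p=cloud(d).reshape(-1,3);q=p[(abs(p[:,0]-.442)<.07)&(abs(p[:,1]+.138)<.07)]
for lo,hi in((.02,.035),(.044,.06)):
    m=(q[:,2]>lo)&(q[:,2]<hi); print(m.sum(),cv2.minAreaRect((q[m,:2]*1000).astype(np.float32)))
to(.442,-.138,.212,-134)
E
```

```text
7.9 [ 0.44300281 -0.13640277  0.30065391] [-1.79951763e+02  1.98013818e-02 -1.33623642e+02] [-0.06235545  0.22558729 -0.34962549] 0.08763609005780541
4423 ((460.9458923339844, -164.9346466064453), (105.19392395019531, 128.6779022216797), 46.085784912109375)
4464 ((468.031982421875, -167.47760009765625), (80.90345764160156, 114.2470474243164), 46.15583038330078)
off [ 0.19 -0.03  8.87] turn 0.38
```

View pics/w6.png

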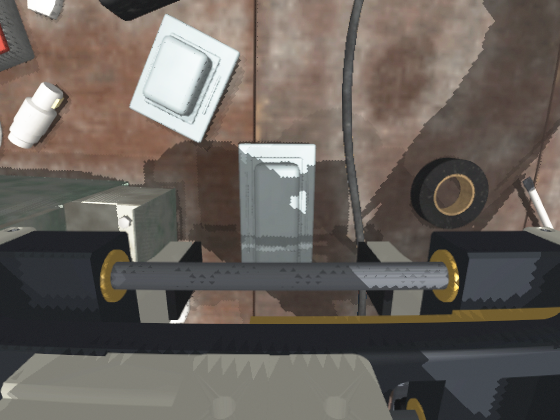

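Cover's near end is at row 144, columns 239–315. The fingers straddle it, and the drawer edge at u≈178 is outside the left finger.

```bash
python3 - <<'E'
from h import *
d=pickle.load(open('pics/w6.pkl','rb'))
e=px2w(d,277,144,.029)[:2]; t=np.radians(46); print('end',e,'centre',e+.059*np.array([np.cos(t),np.sin(t)]))
for c in[(239,145),(315,145),(241,235),(314,235)]: print(px2w(d,*c,.029)[:2].round(4))
E
```

```text
end [ 0.40177427 -0.17998072] centre [ 0.44275911 -0.13753968]
[ 0.4248 -0.2009]
[ 0.3798 -0.158 ]
[ 0.4788 -0.1453]
[ 0.4323 -0.1009]
```

Call:
send_rows([
  {"offset": [0.1, 0, 2.5], "turn": 0.4},
  {"offset": [0.2, 0, 5], "turn": 0.4},
  {"offset": [0.2, 0, 7], "turn": 0.4},
  {"offset": [0.2, 0, 8.3], "turn": 0.4},
  {"offset": [0.2, 0, 8.3], "turn": 0.4},
  {"offset": [0.2, 0, 8.3], "turn": 0.4},
])

```text
t: 8.5
eef_pos: [0.4417, -0.1381, 0.2179]
ee_rot: [-3.14, 0.001, -2.34]
force: [0.5, -0.2, 0.7]
width: 0.0877
```

```bash
python3 - <<'E'
from h import *
s=get_state();print(s['t'],s['eef_pos'],np.degrees(s['ee_rot']),s['force'],s['moment']);to(.442,-.138,.211,-134)
E
```

```text
8.5 [ 0.44167069 -0.13812172  0.21785666] [-1.79936392e+02  5.35615842e-02 -1.34046138e+02] [ 0.49591815 -0.16547023  0.73800151] [-0.0036024  -0.0047397  -0.01396599]
off [-0.03 -0.01  0.69] turn -0.05
```

Call:
send_rows([
  {"offset": [-0.05, 0, 0.4], "turn": 0},
  {"offset": [-0.05, 0, 0.65], "turn": 0},
  {"offset": [-0.05, 0, 0.65], "turn": 0},
])

```text
t: 8.8
eef_pos: [0.4413, -0.138, 0.2104]
ee_rot: [-3.141, 0.0, -2.34]
force: [-0.1, -0.1, 0.5]
width: 0.0876
```

Call:
send_rows([
  {"offset": [0, 0, 0], "turn": 0},
  {"offset": [0, 0, 0], "turn": 0},
  {"offset": [0, 0, 0], "turn": 0},
  {"offset": [0, 0, 0], "turn": 0},
  {"offset": [0, 0, 0], "turn": 0},
  {"offset": [0, 0, 0], "turn": 0},
  {"offset": [0, 0, 0], "turn": 0},
], hand=-1, squeeze=45)

```text
t: 9.5
eef_pos: [0.4413, -0.138, 0.2102]
ee_rot: [-3.142, 0.0, -2.34]
force: [1.1, -0.4, -0.1]
width: 0.0369
```

```bash
python3 - <<'E'
from h import *
s=get_state();print(s['t'],s['eef_pos'],np.degrees(s['ee_rot']),s['force'],s['width'])
to(.442,-.138,.36,-134);to(.445,.0,.36,-90); to(.4446,.165,.36,-44)
E
```

```text
9.5 [ 0.44128098 -0.13803813  0.21024684] [-1.79996088e+02  2.33319308e-03 -1.34083841e+02] [ 1.07027402 -0.36298952 -0.06890496] 0.0369425941183687
off [ -0.05  -0.05 -14.98] turn -0.08
off [-10.17   9.34 -14.98] turn -44.08
off [-22.    20.84 -14.98] turn -90.08
```

Call:
send_rows([
  {"offset": [0, 0, -2], "turn": 0},
  {"offset": [0, 0, -5.5], "turn": 0},
  {"offset": [0, 0, -9.5], "turn": 0},
  {"offset": [0, 0, -13], "turn": 0},
  {"offset": [-2, 2, -15], "turn": -8},
  {"offset": [-4.5, 4, -15], "turn": -16},
  {"offset": [-7, 6.5, -15], "turn": -24},
  {"offset": [-9.5, 9, -15], "turn": -32},
])

```text
t: 10.3
eef_pos: [0.4422, -0.0061, 0.3604]
ee_rot: [-3.141, 0.0, -1.777]
force: [2.1, -0.6, -1.0]
width: 0.036
```

```bash
python3 - <<'E'
from h import *
s=get_state();print(s['t'],s['eef_pos'],np.degrees(s['ee_rot']),s['force'],s['width']); to(.4446,.165,.36,-44)
E
```

```text
10.3 [ 0.44223834 -0.00614778  0.36040355] [-1.79984007e+02  2.79419456e-02 -1.01804099e+02] [ 2.14461791 -0.57496293 -1.04056832] 0.035958629742182086
off [-16.8    3.27   0.05] turn -57.8
```

Call:
send_rows([
  {"offset": [-2.5, 0.3, 0], "turn": -8},
  {"offset": [-5, 0.7, 0], "turn": -16},
  {"offset": [-7.5, 1.2, 0], "turn": -24},
  {"offset": [-10, 1.7, 0], "turn": -32},
  {"offset": [-12.5, 2.2, 0], "turn": -40},
  {"offset": [-15, 2.8, 0], "turn": -48},
  {"offset": [-16.8, 3.3, 0], "turn": -56},
  {"offset": [-16.8, 3.3, 0], "turn": -57.6},
])

```text
t: 11.1
eef_pos: [0.4455, 0.1657, 0.36]
ee_rot: [3.142, 0.0, -0.77]
force: [0.5, 0.6, -0.6]
width: 0.0359
```

Call:
send_rows([
  {"offset": [0, 0, 0], "turn": 0},
  {"offset": [0, 0, 0], "turn": 0},
])

```text
t: 11.3
eef_pos: [0.4454, 0.1634, 0.3601]
ee_rot: [3.141, 0.0, -0.779]
force: [0.5, -0.6, -1.7]
width: 0.036
```

```bash
python3 - <<'E'
from h import *
d=snap('wrist','w7');s=get_state();print(s['t'],s['eef_pos'],np.degrees(s['ee_rot']),s['force'],s['width']); to(.4446,.165,.275,-44)
p=cloud(d)
np.save('pics/pw7.npy',p)
E
```

```text
11.35 [0.44547133 0.1633224  0.36013645] [ 1.79979010e+02  5.06160675e-03 -4.46307369e+01] [-0.58029894 -0.32579542 -1.03081308] 0.0358480063262371
off [-0.18 -0.06  8.51] turn -0.63
```

View pics/w7.png

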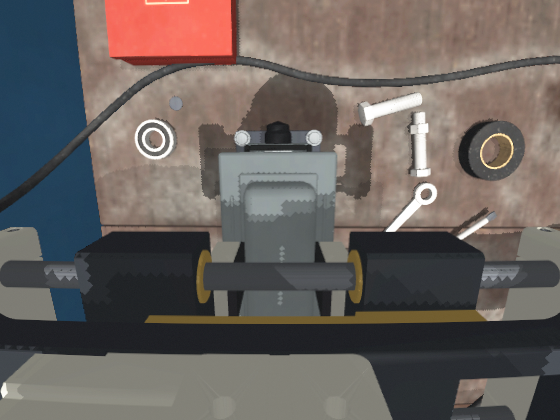

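The cover is held, its near flange edge at (219–337, 152), over the switch. Checking its offset in the hand with the same camera used for the mouth.

```bash
python3 - <<'E'
from h import *
d=pickle.load(open('pics/w7.pkl','rb'));s=get_state();p=np.load('pics/pw7.npy')
yaw=s['ee_rot'][2]; tx=np.array([np.cos(yaw),np.sin(yaw)]); ty=np.array([tx[1],-tx[0]])
for c in[(219,152),(337,152),(278,152),(221,235),(335,235)]:
    w=px2w(d,*c,.179)[:2]-s['eef_pos'][:2]; print(c,'tool x,y mm',(w@tx*1e3).round(1),(w@ty*1e3).round(1))
q=p[140:245,210:345].reshape(-1,3);q=q[(q[:,2]>.17)&(q[:,2]<.19)];print(np.median(q[:,2]),((q[:,:2]-s['eef_pos'][:2])@tx).max(),np.percentile((q[:,:2]-s['eef_pos'][:2])@ty,[1,99]))
# rim -y end: compare in tool frame
E
```

```text
(219, 152) tool x,y mm 56.9 -31.7
(337, 152) tool x,y mm 56.9 30.6
(278, 152) tool x,y mm 56.8 -0.5
(221, 235) tool x,y mm 10.7 -32.8
(335, 235) tool x,y mm 10.7 31.7
0.17948301119913532 0.05688557099349678 [-0.031928    0.03078061]
```

Call:
send_rows([
  {"offset": [0, -0.05, 3], "turn": -0.6},
  {"offset": [0, -0.05, 6], "turn": -0.6},
  {"offset": [0, -0.05, 8], "turn": -0.6},
  {"offset": [0, -0.05, 8.6], "turn": -0.6},
  {"offset": [0, -0.05, 8.6], "turn": -0.6},
  {"offset": [0, -0.05, 8.6], "turn": -0.6},
])

```text
t: 11.95
eef_pos: [0.4464, 0.1644, 0.2752]
ee_rot: [-3.14, -0.0, -0.766]
force: [-0.0, 0.1, 0.1]
width: 0.036
```

```bash
python3 - <<'E'
from h import *
s=get_state();print(s['t'],s['eef_pos'],np.degrees(s['ee_rot']),s['force'],s['moment'],s['width']); to(.4457,.164,.265,-44)
E
```

```text
11.95 [0.4464203  0.16442055 0.27521868] [-1.79928599e+02 -2.22203812e-02 -4.39164775e+01] [-0.03905762  0.12684472  0.14409412] [ 0.0171367   0.09910602 -0.04139222] 0.035971274301534
off [-0.02  0.08  1.02] turn 0.08
```

Now into the mouth slowly, down to just above bead contact.

Call:
send_rows([
  {"offset": [0, 0.07, 0.3], "turn": 0},
  {"offset": [0, 0.07, 0.7], "turn": 0},
  {"offset": [0, 0.07, 1.1], "turn": 0},
  {"offset": [0, 0.07, 1.5], "turn": 0},
  {"offset": [0, 0.07, 1.8], "turn": 0},
  {"offset": [0, 0.07, 1.8], "turn": 0},
])

```text
t: 12.55
eef_pos: [0.4453, 0.1638, 0.2557]
ee_rot: [3.141, 0.0, -0.766]
force: [-0.9, 0.7, 0.3]
width: 0.0362
```

```bash
python3 - <<'E'
from h import *
s=get_state();print(s['t'],s['eef_pos'],np.degrees(s['ee_rot']),s['force'],s['moment'],s['width']); to(.4457,.164,.253,-44)
E
```

```text
12.55 [0.44532161 0.16377294 0.25570631] [ 1.79941739e+02  5.26661674e-03 -4.38893300e+01] [-0.94154854  0.73170204  0.33955262] [-0.03737234  0.14285641  0.02951379] 0.03615533984268612
off [ 0.01 -0.04  0.27] turn 0.11
```

Call:
send_rows([
  {"offset": [0, 0, 0.2], "turn": 0},
  {"offset": [0, 0, 0.4], "turn": 0},
  {"offset": [0, 0, 0.6], "turn": 0},
  {"offset": [0, 0, 0.7], "turn": 0},
  {"offset": [0, 0, 0.7], "turn": 0},
], squeeze=60)

```text
t: 13.05
eef_pos: [0.4462, 0.1643, 0.2502]
ee_rot: [-3.139, -0.001, -0.765]
force: [0.9, -1.6, 5.7]
width: 0.0355
```

Call:
send_rows([
  {"offset": [0, 0, 0.2], "turn": 0},
  {"offset": [0, 0, 0.4], "turn": 0},
  {"offset": [0, 0, 0.4], "turn": 0},
])

```text
t: 13.35
eef_pos: [0.4461, 0.1644, 0.2454]
ee_rot: [-3.139, -0.0, -0.766]
force: [2.5, 0.9, -4.3]
width: 0.0355
```

```bash
python3 - <<'E'
from h import *
s=get_state();print(s['t'],s['eef_pos'],np.degrees(s['ee_rot']),s['force'],s['moment'],s['width'])
E
```

```text
13.35 [0.44606512 0.1644066  0.24543568] [-1.79864181e+02 -1.51002064e-02 -4.38749953e+01] [ 2.49155978  0.88722715 -4.31646535] [ 0.52520982 -1.38935111 -0.06059213] 0.035464607729446
```

Call:
send_rows([
  {"offset": [0, 0, 0.2], "turn": 0},
  {"offset": [0, 0, 0.4], "turn": 0},
  {"offset": [0, 0, 0.5], "turn": 0},
  {"offset": [0, 0, 0.5], "turn": 0},
])

```text
t: 13.75
eef_pos: [0.4456, 0.1638, 0.2404]
ee_rot: [3.141, -0.0, -0.766]
force: [2.3, -0.4, 4.9]
width: 0.0357
```

Call:
send_rows([
  {"offset": [0, 0, 0.15], "turn": 0},
  {"offset": [0, 0, 0.3], "turn": 0},
  {"offset": [0, 0, 0.3], "turn": 0},
  {"offset": [0, 0, 0.3], "turn": 0},
])

```text
t: 14.15
eef_pos: [0.4457, 0.1639, 0.2386]
ee_rot: [-3.141, -0.001, -0.765]
force: [-1.6, -1.0, 16.6]
width: 0.0358
```

```bash
python3 - <<'E'
from h import *
s=get_state();print(s['t'],s['eef_pos'],np.degrees(s['ee_rot']),s['force'],s['moment'],s['width'])
E
```

```text
14.15 [0.44573223 0.16391649 0.23856965] [-1.79976603e+02 -4.92314445e-02 -4.38210415e+01] [-1.59151864 -0.9590321  16.58815469] [-0.96890663  1.0918538   0.05830897] 0.035828561980425166
```

Call:
send_rows([
  {"offset": [0, 0, 0.1], "turn": 0},
  {"offset": [0, 0, 0.15], "turn": 0},
  {"offset": [0, 0, 0.15], "turn": 0},
])

```text
t: 14.45
eef_pos: [0.4459, 0.1641, 0.2379]
ee_rot: [-3.141, -0.001, -0.764]
force: [-5.5, -1.5, 26.1]
width: 0.0357
```

```bash
python3 - <<'E'
from h import *
d=snap('wrist','w8');sc=snap('scene','sc8');s=get_state();print(s['t'],s['eef_pos'],np.degrees(s['ee_rot']),s['force'],s['moment'],s['width'])
a=cv2.resize(d['frame'][60:300,160:400],(560,560)); b=cv2.resize(sc['frame'][235:300,195:265],(240,223),interpolation=cv2.INTER_CUBIC)
o=np.zeros((560,800,3),np.uint8);o[:,:560]=a;o[:223,560:]=b;cv2.imwrite('pics/w8c.png',o)
for n,D in(('w',d),('s',sc)):
    p=cloud(D).reshape(-1,3); t=np.radians(136.1); y=np.array([np.cos(t),np.sin(t)]); x=np.array([np.sin(t),-np.cos(t)])
    A=(p[:,:2]-[.4446,.165])@y;B=(p[:,:2]-[.4446,.165])@x
    for nm,m in(('-y',(A<-.047)&(A>-.057)&(abs(B)<.027)),('-yR',(A<-.02)&(A>-.057)&(abs(B-.025)<.004)),('-yL',(A<-.02)&(A>-.057)&(abs(B+.025)<.004)),('+y',(A>.047)&(A<.056)&(abs(B)<.027))):
        z=p[m&(p[:,2]>.04)&(p[:,2]<.075),2];print(n,nm,len(z),np.percentile(z,[10,50,90]).round(4) if len(z) else '')
E
```

```text
14.55 [0.44584689 0.16410663 0.23786344] [-1.79943929e+02 -6.74367372e-02 -4.37814490e+01] [-5.06935613 -1.85181204 26.99140844] [-1.25135646  2.41674979  0.15848483] 0.03564225271663728
w -y 1935 [0.0566 0.0574 0.0585]
w -yR 970 [0.0571 0.0579 0.059 ]
w -yL 984 [0.0563 0.057  0.058 ]
w +y 0 
s -y 0 
s -yR 0 
s -yL 0 
s +y 72 [0.0551 0.0572 0.0599]
```

View pics/w8c.png

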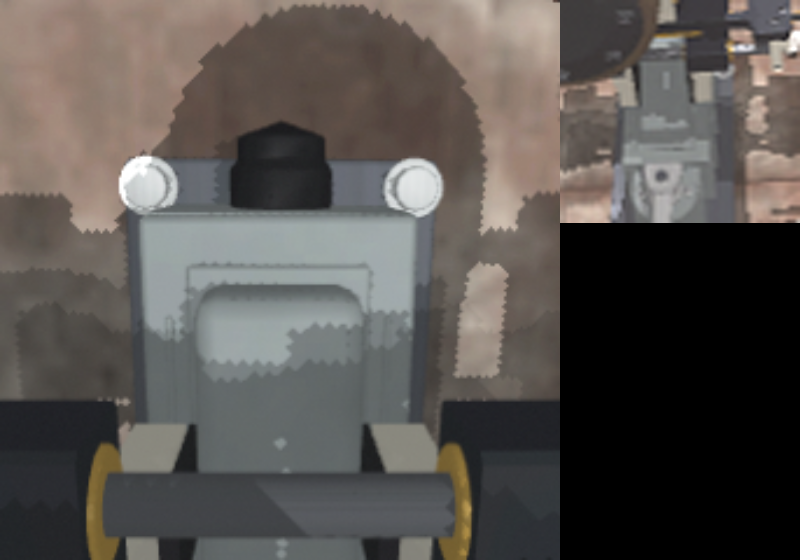

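The cover lies against the rim at both ends (flange top 0.0574 and 0.0572 m, where flat is 0.057). However, the +x side reads 0.9 mm higher and there is a side force. Checking whether that is camera bias.

```bash
python3 - <<'E'
from h import *
def pl(n,u0,u1,v0,v1,z0,z1):
    p=cloud(pickle.load(open(f'pics/{n}.pkl','rb')))[v0:v1,u0:u1].reshape(-1,3); p=p[(p[:,2]>z0)&(p[:,2]<z1)]
    z0=np.median(p[:,2]); p=p[abs(p[:,2]-z0)<.002]
    c=np.linalg.lstsq(np.c_[p[:,:2]-p[:,:2].mean(0),np.ones(len(p))],p[:,2],rcond=None)[0]
    x=np.array([.694,.720]);y=np.array([-.72,.694]); print(n,len(p),'slope x,y mm/50mm',(c[:2]@x*50).round(2),(c[:2]@y*50).round(2))
pl('w7',212,345,152,175,.172,.186); pl('w8',215,345,150,185,.053,.064); pl('w2',110,240,130,220,-.01,.01); pl('w5',330,480,20,160,-.01,.01); pl('w8',30,520,10,200,-.01,.01)
s=get_state();print(s['force'],s['moment'])
E
```

```text
w7 2453 slope x,y mm/50mm 1.95 2.72
w8 3072 slope x,y mm/50mm 0.71 2.31
w2 11246 slope x,y mm/50mm 0.02 0.02
w5 16792 slope x,y mm/50mm 0.04 -0.04
w8 66691 slope x,y mm/50mm 0.03 -0.03
[-5.06935613 -1.85181204 26.99140844] [-1.25135646  2.41674979  0.15848483]
```

The roll is real, about 0.8°, and comes from the grasp. I'll ease off, open the pads slightly so the clipped cover levels itself, then press with both fingertips on the flange ledges.

Call:
send_rows([
  {"offset": [0, 0, -0.2], "turn": 0},
  {"offset": [0, 0, -0.3], "turn": 0},
  {"offset": [0, 0, -0.3], "turn": 0},
])

```text
t: 14.85
eef_pos: [0.4458, 0.164, 0.2395]
ee_rot: [-3.141, -0.001, -0.765]
force: [2.3, -1.8, 5.6]
width: 0.0353
```

Call:
send_rows([
  {"offset": [0, 0, 0], "turn": 0},
  {"offset": [0, 0, 0], "turn": 0},
  {"offset": [0, 0, 0], "turn": 0},
  {"offset": [0, 0, 0], "turn": 0},
], hand=-0.08)

```text
t: 15.25
eef_pos: [0.445, 0.1635, 0.2384]
ee_rot: [3.14, 0.0, -0.766]
force: [-2.0, -1.7, 2.4]
width: 0.0401
```

Call:
send_rows([
  {"offset": [0, 0, 0.15], "turn": 0},
  {"offset": [0, 0, 0.3], "turn": 0},
  {"offset": [0, 0, 0.3], "turn": 0},
])

```text
t: 15.55
eef_pos: [0.4451, 0.1636, 0.2355]
ee_rot: [3.14, 0.0, -0.766]
force: [-3.2, -1.3, 6.5]
width: 0.0403
```

```bash
python3 - <<'E'
from h import *
s=get_state();print(s['t'],s['eef_pos'],np.degrees(s['ee_rot']),s['force'],s['moment'],s['width'])
E
```

```text
15.55 [0.44511887 0.16362437 0.23553952] [ 1.79930939e+02  1.00749990e-02 -4.38891687e+01] [-3.21828119 -1.26210243  6.53058017] [-0.76610023  1.52933469  0.05431006] 0.04026599173156707
```

```bash
cat > chk.py <<'E'
from h import *
import sys
t=sys.argv[1]; d=snap('wrist',t);s=get_state();print(s['t'],s['eef_pos'],np.degrees(s['ee_rot']),s['force'],s['moment'],s['width'])
p=cloud(d).reshape(-1,3); y=np.array([-.7206,.6934]);x=np.array([.6934,.7206])
A=(p[:,:2]-[.4446,.165])@y;B=(p[:,:2]-[.4446,.165])@x
for b in(-.028,-.024,-.02,.02,.024,.028):
    m=(A>-.057)&(A<-.025)&(abs(B-b)<.002)&(p[:,2]>.045)&(p[:,2]<.075); print(b,m.sum(),np.median(p[m,2]).round(4),end='; ')
m=(abs(B)<.01)&(A<-.02)&(A>-.04)&(p[:,2]>.07)&(p[:,2]<.1)
print('\ndome',np.median(p[m,2]) if m.any() else '')
m=(abs(B)<.04)&(A<-.03)&(p[:,2]>.05)&(p[:,2]<.066); print('edges B',np.percentile(B[m],[.5,99.5]),'A',np.percentile(A[m],.5))
E
python3 chk.py w9
```

```text
15.6 [0.44513456 0.16360595 0.23560418] [ 1.79927583e+02  7.87171120e-03 -4.38896562e+01] [-4.05752819 -1.77495344  7.58578852] [-0.72291903  1.51710549  0.01165158] 0.040592405540584714
-0.028 431 0.0571; -0.024 457 0.0573; -0.02 357 0.0578; 0.02 342 0.0579; 0.024 456 0.0572; 0.028 444 0.0572; 
dome 0.07920982000870433
edges B [-0.03095334  0.0318072 ] A -0.05916299071557528
```

The cover is level now (0.0571 and 0.0572 m, dome 0.0792 m). Adding push margin and easing the sideways load.

Call:
send_rows([
  {"offset": [0, 0.05, 0.1], "turn": 0},
  {"offset": [0, 0.08, 0.2], "turn": 0},
  {"offset": [0, 0.08, 0.2], "turn": 0},
  {"offset": [0, 0.08, 0.2], "turn": 0},
])

```text
t: 16.0
eef_pos: [0.4449, 0.1634, 0.2353]
ee_rot: [-3.141, -0.0, -0.765]
force: [-9.9, -1.3, 25.0]
width: 0.0406
```

```bash
python3 chk.py w10
```

```text
16.05 [0.44489148 0.16344143 0.23528427] [-1.79960285e+02 -1.87052566e-02 -4.38452726e+01] [-10.16630585  -1.97671256  24.85387281] [-0.77724677  3.77818603 -0.08090653] 0.040424606341760004
-0.028 436 0.057; -0.024 456 0.057; -0.02 351 0.0577; 0.02 343 0.0579; 0.024 449 0.057; 0.028 444 0.057; 
dome 0.07908748982401742
edges B [-0.03100968  0.03178044] A -0.05920110314148373
```

Call:
send_rows([
  {"offset": [0, 0, -0.05], "turn": 0},
  {"offset": [0, 0, -0.05], "turn": 0},
  {"offset": [0, 0, -0.05], "turn": 0},
  {"offset": [0, 0, -0.05], "turn": 0},
  {"offset": [0, 0, -0.05], "turn": 0},
  {"offset": [0, 0, -0.05], "turn": 0},
])

```text
t: 16.65
eef_pos: [0.4449, 0.1634, 0.2353]
ee_rot: [-3.141, -0.0, -0.765]
force: [-6.9, -1.2, 19.6]
width: 0.04
```

```bash
python3 chk.py w11; python3 -c "
from h import *
d=snap('scene','sc11');p=cloud(d).reshape(-1,3);y=np.array([-.7206,.6934]);x=np.array([.6934,.7206])
A=(p[:,:2]-[.4446,.165])@y;B=(p[:,:2]-[.4446,.165])@x
for a0,a1 in((.03,.04),(.04,.05),(.05,.056)):
  m=(A>a0)&(A<a1)&(abs(abs(B)-.025)<.005)&(p[:,2]>.045)&(p[:,2]<.07);print(a0,m.sum(),np.median(p[m,2]) if m.any() else '')
"
```

```text
16.7 [0.44489933 0.16341036 0.23531276] [-1.79969696e+02 -1.22825926e-02 -4.38589169e+01] [-7.273262   -1.86662792 18.79727648] [-0.65403654  2.8889195   0.00644134] 0.039929275414167985
-0.028 442 0.057; -0.024 457 0.057; -0.02 346 0.0576; 0.02 340 0.0577; 0.024 450 0.057; 0.028 437 0.0571; 
dome 0.07903380981323369
edges B [-0.03095551  0.03177204] A -0.05920133704876858
0.03 25 0.05643043892849953
0.04 25 0.05695397781591194
0.05 17 0.05630635634112047
```

View pics/w11.png

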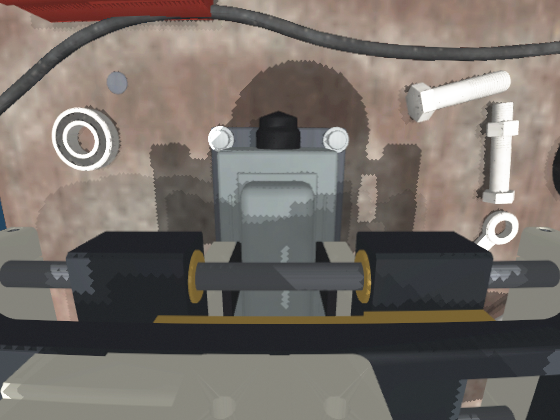

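The cover (columns 213–345, from row 150 down) lies flat. The flange top is at 0.057 m on both sides and about 0.0565 m at the +y end, with about 19 N held steadily. Handing in.

```bash
python3 -c "
from station import *
print(job_done()); s=get_state(); print(s['t'],s['force'])"
```

```text
the job is handed in; nothing more can be done
None
the job is handed in; nothing more can be done
```

The job is done and handed in at about 17 s: the lever was tested, then the long cover was snapped on. The hand is still pressing the cover flat.

- **Lever:** I swung it to the stop. The force jumped to about 27 N, and the camera measured 0.79 rad against the 0.80 stop. I then drew the hand back, and a wrist picture showed the lever at rest again.
- **Cover:** I gripped the long cover across its dome and set it on the switch. At the snap bars the force rose to about 6 N and then dropped, as both ends should.
- **Correction:** The first press left the cover rolled about 0.8° in the grip. I eased off, opened the pads to 40 mm so it could level itself, and pressed with both fingertips on the flange.
- **Last checks:** The flange top read 0.057 m on both sides, and about 0.0565 m at the lever end from only a few depth points. Flat on the rim would be 0.057 m. The push held steady at about 19 N, above the 9 N the seal needs.
- **Unexplained:** A sideways force of about 7 N and a moment of about 3 N m remained at the wrist. They did not match a centred push, but the depth readings showed the cover level.
- **Bystanders:** The bolts, bearing and other loose parts in view looked undisturbed in the last wrist picture. I did not measure their positions again, and the short cover was out of that view.

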